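Pack the repair caddy and hold it up level

TASK

Pack the carry caddy for an oven repair: lay the wooden block brush, bristles down, lengthwise in the blue-floored compartment and the steel oven-door handle, feet down, lengthwise in the yellow-floored one, setting them down gently and letting go of them. Then lift the loaded caddy by its black bar handle until it is well clear of the bench, at least 10 cm, and finish while still holding it there, steady and level with both parts lying in place. Do not tip the caddy, and leave the multimeter, the screw jar and the tape roll where they are.

Things in the scene. Friction and masses are not known exactly. Their poses are not given: they have to be found in the camera images.
- caddy: Loose grey carry caddy, 210 (x) x 195 (y) x 76 mm high, about 0.4 kg. Origin at the centre of its underside, x along its length and its bar handle, z up. Two open compartments, each 200 (x) x 90 (y) mm inside, lie side by side along y, their centres at y = +47.5 (blue floor) and -47.5 mm (yellow floor); floor 4 mm thick, rim walls 5 mm thick, their tops 22 mm above the underside. A fixed black bar runs lengthwise over the middle between them.
- caddy_bar (a point): Middle of the caddy's black bar handle, 67 mm above the caddy's underside, over the caddy's centre. The bar is 199 mm long (along the caddy's x), 16 mm wide, 18 mm high, flat-sided, its top at 76 mm; free space beneath it down to 22 mm. Gripped across its width at the middle, where the loaded caddy balances. Over each compartment it leaves 39 mm between its side and the compartment's centre line, so fingers working there must not be opened wide.
- blue_bay (a point): Centre of the blue compartment's floor (its top face), same axes as the caddy (x lengthwise). For the brush.
- yellow_bay (a point): Centre of the yellow compartment's floor (its top face), same axes as the caddy (x lengthwise). For the oven handle.
- brush_grip (a point): Centre of the brush's wooden back, 32 mm above the bristle ends on which it stands on the bench. Pale wooden back 160 (x) x 28 (y) x 16 mm high, with a rigid block of black bristles 146 x 24 x 24 mm beneath; 40 mm high in all, about 0.11 kg. x along its length, z up. Gripped across the back's 28 mm. Loose.
- oven_handle_grip (a point): Centre of the grip bar of a loose steel oven-door handle, 32 mm above the undersides of its feet. Bar 170 (x) x 16 (y) x 14 mm high; two posts under it at x = +-64 mm on black feet 30 (x) x 28 (y) x 5 mm; 39 mm high in all, about 0.15 kg; the bar is open underneath between the posts. x along the bar, z up. Gripped across its 16 mm.
- multimeter: Bystander: yellow multimeter lying flat, 150 (x) x 75 (y) x 44 mm; origin at the centre of its underside.
- screw_jar: Bystander: glass screw jar with red cap, 60 mm diameter, 65 mm high; origin at the centre of its underside.
- tape_roll: Bystander: orange roll of tape lying flat, 96 mm outer diameter, 30 mm high; origin at the centre of its underside.
There are look-alikes about, which are no part of the job. Of the things like the part that bears brush_grip, leave any that is orange; of the rest the smaller one is meant. Leave any red look-alike of the part that bears oven_handle_grip alone.

How it is judged:
On the way, in this order (a step that is already met when the one before it is completed fails the run):
1. both parts lie in their own compartments, let go, with the caddy still standing on the bench (x of brush_grip in the frame of blue_bay between -0.026 and 0.026 m and y of brush_grip in the frame of blue_bay between -0.036 and 0.036 m and z of brush_grip in the frame of blue_bay between 0.022 and 0.04 m and angle between the x axis of each of brush_grip, oven_handle_grip and the x axis of caddy, either way round below 0.35 rad and angle between the z axis of each of brush_grip, oven_handle_grip and the z axis of caddy, either way round below 0.15 rad and angle between each of brush_grip, oven_handle_grip's own z axis and vertical below 0.5 rad and contact force between the fingers and brush below 0.1 N and x of oven_handle_grip in the frame of yellow_bay between -0.026 and 0.026 m and y of oven_handle_grip in the frame of yellow_bay between -0.036 and 0.036 m and z of oven_handle_grip in the frame of yellow_bay between 0.022 and 0.04 m and contact force between the fingers and oven_handle below 0.1 N and height (world z) of caddy below 0.01 m), for 0.2 s.
2. the loaded caddy is held at least 10 cm above the bench, level (x of brush_grip in the frame of blue_bay between -0.026 and 0.026 m and y of brush_grip in the frame of blue_bay between -0.036 and 0.036 m and z of brush_grip in the frame of blue_bay between 0.022 and 0.04 m and angle between the x axis of each of brush_grip, oven_handle_grip and the x axis of caddy, either way round below 0.35 rad and angle between the z axis of each of brush_grip, oven_handle_grip and the z axis of caddy, either way round below 0.15 rad and angle between each of brush_grip, oven_handle_grip's own z axis and vertical below 0.5 rad and contact force between the fingers and brush below 0.1 N and x of oven_handle_grip in the frame of yellow_bay between -0.026 and 0.026 m and y of oven_handle_grip in the frame of yellow_bay between -0.036 and 0.036 m and z of oven_handle_grip in the frame of yellow_bay between 0.022 and 0.04 m and contact force between the fingers and oven_handle below 0.1 N and height (world z) of caddy above 0.1 m and angle between caddy's own z axis and vertical below 0.12 rad and contact force between the fingers and caddy above 2 N), for 0.2 s.
At the end, for the whole second after the job is handed in: Caddy held in the fingers, underside over 100 mm up, tilt under 7 degrees, nearly still (30 mm/s, 0.15 rad/s), clear of bystanders; brush in the blue bay and oven handle in the yellow, flat, right way up, untouched, within 26 mm lengthwise, 36 mm sideways and 20 degrees of its bay (all of step 2 and linear speed of caddy below 0.03 m/s and angular speed of caddy below 0.15 rad/s and contact force between caddy and multimeter below 0.1 N and contact force between caddy and screw_jar below 0.1 N and contact force between caddy and tape_roll below 0.1 N); the arm keeps its last pose, push and grip.
It fails at once if a bystander was moved more than 25 mm (distance of any of multimeter, screw_jar, tape_roll from where it was at the start of the episode above 0.025 m).
It fails at once if the caddy was tipped by more than 20 degrees (angle between caddy's own z axis and vertical above 0.35 rad).
It fails at once if a part was dropped: free in the air more than about 4 cm above where it would lie ((contact force between the fingers and brush below 0.02 N and z of brush_grip in the frame of caddy above 0.08 m) or (contact force between the fingers and oven_handle below 0.02 N and z of oven_handle_grip in the frame of caddy above 0.08 m)).
It also fails if it takes over 72 s, if anything falls off the work surface, if the arm or the gripper's body presses on something with over 40 N, if the wrist force passes 120 N, or if a joint passes its speed limit or range.

ROBOT

A 6-joint arm with a two-finger parallel gripper is mounted at the origin on the work surface. World frame = base frame: x ahead of the robot, y to its left, z up, the work surface at z = 0. Lengths are in m, angles in rad, forces in N, time in s.
With the tool pointing down it reaches from about 0.25 to 0.725 m from the base axis. Payload 4 kg.
Tool frame: the origin (TCP) lies midway between the tips of the shut fingers; the grasp point (between the pads) lies 19 mm behind it; x points along the fingers, y is the direction in which the jaws open and shut, and the axes are right-handed (so a half turn about x gives the same grasp; the last joint's range is limited). The gripper opens to 85 mm and grips with 20 to 120 N. Pads are 22 mm wide; open, the fingers measure 114 mm over their backs; the gripper's body (76 mm by 85 mm) begins 54 mm behind the grasp point. The pads swing forward as they close: fully open they stand 13 mm farther back than shut.
Start: joints at [-1.319, 0.241, 0.005, 1.335, 0, 1.571], TCP at [0.125, -0.484, 0.231] pointing down, gripper open.
Joint ranges: [-2.72, 2.72], [-1.05, 1.87], [-1.09, 1.28], [-1.99, 2.15], [-1.42, 1.44], [-3.14, 3.14]. Speed limits (rad/s): [2.79, 2.79, 3.14, 3.14, 3.14, 3.14].

INTERFACE

Orientations are given as a unit quaternion [w, x, y, z].
In Python, from cell import manip, optics gives the robot as it stands.
- The arm moves only by the shell command python3 -m jog 'ROWS' [OPENING]. ROWS is JSON, a list of rows, each a list of 4 numbers: the shift along the tool's x, y, z normalised to -1 to 1, where 1 is 0.05 m, then the turn about the tool's x normalised to -1 to 1, where 1 is 0.15 rad. A call has exactly 5 rows; each row shifts and turns the pose as measured when the row begins, along the tool's axes as they then stand; what a row does not reach is not made up. A row lasts 1/10 s, in which the tool goes at most 50 mm and 8.59 degrees, less where a joint would pass 70% of its speed; a pose out of reach is approached as far as the arm can. A call with a number of a shift or a turn outside -1 to 1 is refused whole. A call with a gripper value outside its range is refused whole. OPENING is the finger opening in mm, from 0 to 85.4, set as the call begins (- or left out, the last holds). The fingers move at their own pace and stop on an object; the grip force is fixed at half the most. Time passes only in rows, so rows that do not move let the fingers close, or fill a call up. It gives the time, the measured TCP pose, the force and the opening at its end, in the units of the state.
- manip.read_state(): the state, without advancing time (a new reading comes with each control period).
- optics.snapshot(name): name is "scene" or "side" or "wrist"; returns a dict with "img" (400x640x3 uint8, blue, green, red), "range_z" (400x640 float32, m along the optical axis (not along the pixel's ray), 0 where there is no reading), "fx", "fy", "cx", "cy" (pixels), "position" and "rotation" of the camera in the world; the wrist camera has in their place "T_tool_cam" (4x4, takes a point from camera to tool coordinates, whose origin is the TCP and whose axes are the tool frame's). Camera axes: x right, y down, z forward; pixel columns grow to the right and rows downward; lengths in m; the calibration is good to about 2 mm. A picture is of the moment at which its call begins: read the wrist's pose just before it.
- manip.sign_off(): hands the job in, once; it reports no verdict.
The state is a dict: "time": time; "joint_pos": joint angles; "joint_velocities": joint speeds; "joint_efforts": joint torques, N m; "tcp_pos": TCP position; "eef_rot": TCP orientation; "force": force on the tool from outside, world axes, zero at the start; "wrist_torque": the same for the moment, N m; "width": opening from 0.0 (shut) to 1.0 (fully open).
Only numpy, scipy, OpenCV 4.12 (cv2) and the standard library are available. Lean on these libraries where they do the work, as an engineer would, in place of code of your own. Each camera call takes 0.05 s, during which the arm holds its last target.

## Working session

There is one attempt and no reset: what is moved stays moved. The work goes in short steps, Python scripts to look and compute and a shell command to move; the robot and the scene stay as the last step left them, time stands still between calls to the robot, and variables do not carry over. Pictures are saved under pics/ and viewed, and the job is handed in when it is done.

```bash
ls; mkdir -p pics
python3 - <<'E'
from cell import manip, optics
import cv2
print(manip.read_state())
for n in ["scene","side","wrist"]:
    s=optics.snapshot(n)
    cv2.imwrite(f"pics/{n}0.png",s["img"])
    print(n,{k:v for k,v in s.items() if k not in("img","range_z")})
    print((s["range_z"]>0).mean())
E
```

```text
pics
{'time': 0.0, 'joint_pos': array([-1.31895286e+00,  2.41406663e-01,  3.70341168e-03,  1.33520337e+00,
       -1.77455554e-07,  1.57079673e+00]), 'joint_velocities': array([ 2.80877443e-03, -9.19765643e-04,  7.50789121e-04, -8.73007513e-04,
        3.81752435e-04, -1.86379736e-05]), 'joint_efforts': array([ 1.09901550e-03, -3.72320402e+01,  2.52407420e+01,  1.70290272e-02,
       -5.29603403e-05, -3.20440549e-06]), 'tcp_pos': array([ 0.12443433, -0.48360374,  0.23040818]), 'eef_rot': array([-0.08806461, -0.701414  , -0.08954499,  0.70160153]), 'force': array([-0.25077591,  0.21060236, -0.36239405]), 'wrist_torque': array([0.05554598, 0.0195018 , 0.01765159]), 'width': 0.9988688262415317}
scene {'fx': 452.2140960971572, 'fy': 452.2140960971572, 'cx': 317.85801732579904, 'cy': 200.88768863147266, 'position': array([ 0.9922382 , -0.75317418,  0.92907807]), 'rotation': array([-0.37576307,  0.88917693,  0.24010065, -0.10255815])}
0.9958671875
side {'fx': 401.1394321416338, 'fy': 401.1394321416338, 'cx': 323.14058883649426, 'cy': 201.6815429070295, 'position': array([ 0.41237026, -0.91606825,  0.75029911]), 'rotation': array([-0.44932017,  0.89143035, -0.05130716,  0.02882513])}
0.99600390625
wrist {'fx': 309.1046172906091, 'fy': 309.1046172906091, 'cx': 321.02049626796514, 'cy': 197.94123112155023, 'T_tool_cam': array([[ 8.56969135e-05, -2.68268319e-01,  9.63344228e-01,
        -1.42716415e-01],
       [ 9.99999996e-01,  2.19091565e-05, -8.28565514e-05,
         5.61652271e-04],
       [ 1.12172837e-06,  9.63344232e-01,  2.68268320e-01,
        -6.78263715e-02],
       [ 0.00000000e+00,  0.00000000e+00,  0.00000000e+00,
         1.00000000e+00]])}
0.99612890625
```

View pics/scene0.png

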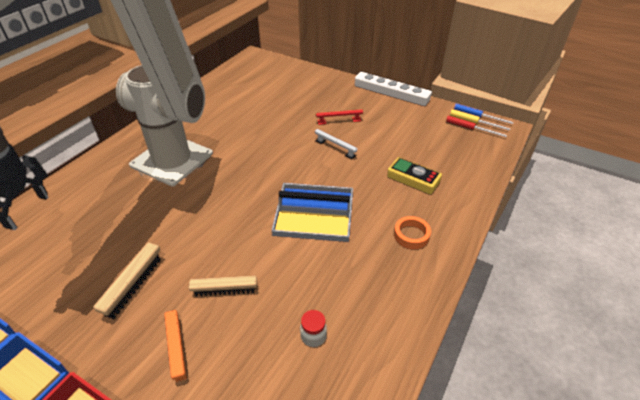

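View pics/side0.png

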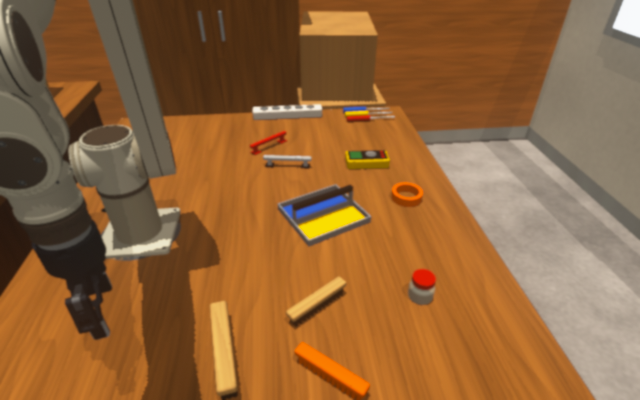

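View pics/wrist0.png

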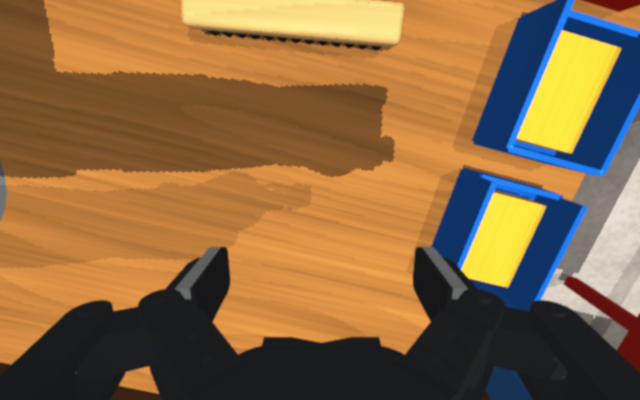

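The scene view shows the small wooden brush at about (223,285), the steel handle at (335,143) and the caddy at (315,212). The red handle, the orange brush and the larger wooden brush at (130,280) are look-alikes.

```bash
cat > h.py <<'E'
from cell import manip, optics
import numpy as np, cv2
from scipy.spatial.transform import Rotation as R
def q2R(q): return R.from_quat([q[1],q[2],q[3],q[0]]).as_matrix()
def snap(n):
    st=manip.read_state(); s=optics.snapshot(n)
    if n=="wrist":
        T=np.eye(4);T[:3,:3]=q2R(st["eef_rot"]);T[:3,3]=st["tcp_pos"];T=T@s["T_tool_cam"]
    else:
        T=np.eye(4);T[:3,:3]=q2R(s["rotation"]);T[:3,3]=s["position"]
    s["T"]=T
    v,u=np.mgrid[0:400,0:640]
    s["d"]=np.stack([(u-s["cx"])/s["fx"],(v-s["cy"])/s["fy"],np.ones_like(u,float)],-1)@T[:3,:3].T
    s["P"]=s["d"]*s["range_z"][...,None]+T[:3,3]
    return s
def plane(s,uv,z):
    u,v=uv
    d=s["T"][:3,:3]@np.array([(u-s["cx"])/s["fx"],(v-s["cy"])/s["fy"],1.])
    t=(z-s["T"][2,3])/d[2]; return s["T"][:3,3]+t*d
def hsv(s): return cv2.cvtColor(s["img"],cv2.COLOR_BGR2HSV)
def rect(P):
    (c,wh,a)=cv2.minAreaRect((P[:,:2]*1000).astype(np.float32))
    if wh[0]<wh[1]: wh=wh[::-1];a+=90
    return np.round(c,1),np.round(wh,1),round((a+90)%180-90,2)
E
python3 - <<'E'
from h import *
for n in ["scene","side"]:
    s=snap(n);H=hsv(s);P=s["P"];z=P[...,2]
    print(n)
    def roi(c,r):
        m=np.zeros((400,640),bool);m[c[1]-r[1]:c[1]+r[1],c[0]-r[0]:c[0]+r[0]]=1;return m
    C={"scene":dict(brush=((223,287),(45,22)),hand=((335,143),(28,20)),cad=((315,212),(55,40))),
       "side":dict(brush=((317,300),(40,32)),hand=((288,161),(30,9)),cad=((325,213),(55,40)))}[n]
    m=roi(*C["brush"])&(z>.03)&(z<.05); print("brush",rect(P[m]),m.sum(),np.percentile(z[m],[5,50,95]))
    m=roi(*C["hand"])&(z>.028)&(z<.05); print("hand",rect(P[m]),m.sum(),np.percentile(z[m],[5,50,95]))
    m=roi(*C["cad"])&(z>.06)&(z<.09); print("bar",rect(P[m]),m.sum(),np.percentile(z[m],[5,50,95]))
    m=roi(*C["cad"])&(z>.01)&(z<.09); print("cad",rect(P[m]),m.sum())
    for nm,lo,hi in (("blue",(100,120,60),(130,255,255)),("yel",(20,120,120),(35,255,255))):
        m=roi(*C["cad"])&(cv2.inRange(H,lo,hi)>0); print(nm,rect(P[m]),P[m].mean(0).round(4),m.sum())
E
```

```text
scene
brush (array([ 471. , -316.4]), array([159.5,  31.5]), 35.01) 786 [0.03208905 0.04081934 0.04406824]
hand (array([428.7, 316.9]), array([168.9,  21.8]), -7.62) 245 [0.03083839 0.03863787 0.0437201 ]
bar (array([523.7,  22.8]), array([197.5,  24.1]), 23.77) 552 [0.06313822 0.07516872 0.07955168]
cad (array([523.3,  21.2]), array([210.1, 201.8]), 24.15) 1773
blue (array([ 693.9, -342.2]), array([997.4, 196.1]), -64.91) [0.5113 0.0523 0.0236] 782
yel (array([ 712.5, -387.1]), array([899.6, 198.8]), -65.08) [ 0.5415 -0.0168  0.0075] 1346
side
brush (array([ 473.6, -316.8]), array([159.4,  29.6]), 34.54) 809 [0.03233337 0.0397776  0.04228121]
hand (array([435.5, 319.4]), array([167.5,  25.5]), -9.91) 227 [0.02963176 0.03731296 0.04134161]
bar (array([527.5,  20.8]), array([199.9,  21.3]), 23.4) 458 [0.06207698 0.07407605 0.07801133]
cad (array([528.2,  23. ]), array([213.5, 200.8]), 23.92) 1597
blue (array([ 419.3, -386.5]), array([1042.9,  185.4]), 79.17) [0.5064 0.0492 0.0156] 460
yel (array([ 444.8, -411.9]), array([992.8, 188.1]), 75.59) [ 0.5444 -0.0172  0.0076] 1099
```

```bash
cat >> h.py <<'E'
def plan(xyz,jaw_deg,n=5):
    st=manip.read_state();Rm=q2R(st["eef_rot"]);p=st["tcp_pos"]
    y=np.degrees(np.arctan2(Rm[1,1],Rm[0,1]))
    print("t %.1f"%st["time"],"tcp",p.round(4),"jaw",y.round(2),"toolx",Rm[:,0].round(3),"j",st["joint_pos"].round(2),"F",st["force"].round(1),"w",round(85.4*st["width"],1))
    dy=(jaw_deg-y+90)%180-90
    d=np.array(xyz)-p
    print("d world",d.round(4),"dyaw",dy.round(2),"-> turn units total",(-np.radians(dy)/.15).round(3))
    Rf=R.from_euler("z",dy,degrees=True).as_matrix()@Rm
    print("shift units now-axes",(Rm.T@d/.05).round(3),"after-turn axes",(Rf.T@d/.05).round(3))
E
python3 - <<'E'
from h import *
plan([.472,-.317,.15],124.8)
plan([.532,-.022,.15],113.8)
plan([.432,.318,.15],81)
E
```

```text
t 0.2 tcp [ 0.1245 -0.484   0.2309] jaw -75.57 toolx [-0.     0.001 -1.   ] j [-1.32  0.24  0.    1.34  0.    1.57] F [0.8 0.4 0.4] w 85.5
d world [ 0.3475  0.167  -0.0809] dyaw 20.37 -> turn units total -2.37
shift units now-axes [ 1.619 -1.501 -7.562] after-turn axes [ 1.616  1.226 -7.612]
t 0.2 tcp [ 0.1245 -0.484   0.2309] jaw -75.57 toolx [-0.     0.001 -1.   ] j [-1.32  0.24  0.    1.34  0.    1.57] F [0.8 0.4 0.4] w 85.5
d world [ 0.4075  0.462  -0.0809] dyaw 9.37 -> turn units total -1.09
shift units now-axes [  1.624  -6.915 -10.195] after-turn axes [  1.623  -5.163 -11.185]
t 0.2 tcp [ 0.1245 -0.484   0.2309] jaw -75.57 toolx [-0.     0.001 -1.   ] j [-1.32  0.24  0.    1.34  0.    1.57] F [0.8 0.4 0.4] w 85.5
d world [ 0.3075  0.802  -0.0809] dyaw -23.43 -> turn units total 2.726
shift units now-axes [  1.631 -13.999  -9.952] after-turn axes [  1.634 -16.802  -3.565]
```

```bash
python3 -m jog '[[0,-0.3,-0.5,-0.5],[0,-0.2,-0.8,-0.5],[0,-0.1,-0.8,-0.5],[0,0,-0.8,-0.5],[0,0.2,-0.8,-0.4]]' 60; python3 -c "
from h import *
plan([.472,-.317,.15],124.8)"
```

```text
time: 0.75
tcp_pos: [0.2894, -0.3884, 0.23]
eef_rot: [-0.213, -0.674, -0.214, 0.675]
force: [0.5, -0.7, 0.3]
width: 0.704
t 0.8 tcp [ 0.2894 -0.3884  0.23  ] jaw -54.82 toolx [-0.002  0.001 -1.   ] j [-0.93  0.21 -0.04  1.33 -0.    1.6 ] F [ 0.5 -0.7  0.3] w 60.2
d world [ 0.1826  0.0714 -0.08  ] dyaw -0.38 -> turn units total 0.044
shift units now-axes [ 1.594  0.94  -3.809] after-turn axes [ 1.594  0.914 -3.815]
```

```bash
python3 -m jog '[[0.3,0.2,-0.9,0],[0.3,0.2,-0.9,0],[0.3,0.2,-0.9,0.04],[0.3,0.2,-0.8,0],[0,0,0,0]]' 60
python3 - <<'E'
from h import *
plan([.472,-.317,.15],124.8)
s=snap("wrist");cv2.imwrite("pics/w1.png",s["img"]);z=s["P"][...,2]
m=(z>.03)&(z<.05);n,l,st,c=cv2.connectedComponentsWithStats(m.astype(np.uint8))
for i in range(1,n):
    if st[i,4]>400: print(st[i],rect(s["P"][l==i]),np.median(z[l==i]))
E
```

```text
time: 1.25
tcp_pos: [0.4663, -0.3156, 0.1681]
eef_rot: [0.215, 0.674, 0.213, -0.674]
force: [-1.0, -0.1, -0.0]
width: 0.703
t 1.2 tcp [ 0.4663 -0.3156  0.1681] jaw -54.81 toolx [ 0.002 -0.002 -1.   ] j [-0.59  0.4   0.06  1.23 -0.    1.93] F [-1.  -0.1 -0. ] w 60.0
d world [ 0.0057 -0.0014 -0.0181] dyaw -0.39 -> turn units total 0.045
shift units now-axes [ 0.362  0.088 -0.078] after-turn axes [ 0.362  0.087 -0.078]
[ 309   91   33  173 5292] (array([ 472.6, -315.8]), array([159.2,  27.8]), 34.59) 0.03969433372948189
[ 431  245  125   47 3195] (array([ 496.2, -503.4]), array([117.5,  28.4]), -41.26) 0.03945675983814656
[580 330  60  35 664] (array([ 498.4, -675.8]), array([60.7, 25.8]), -89.85) 0.04007557753551633
```

View pics/w1.png

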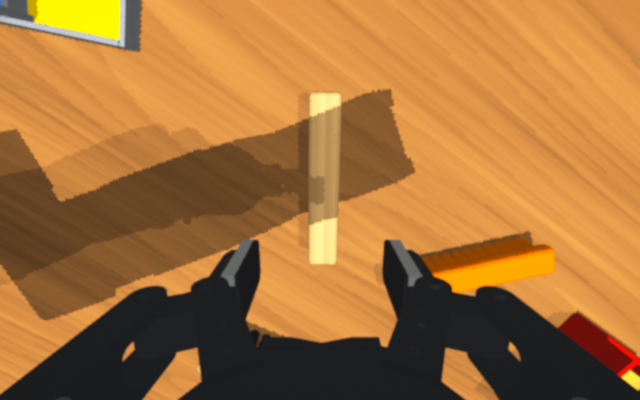

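```bash
python3 -m jog '[[0.6,0.1,-0.1,0],[0.7,0.0,0,0],[0.7,0,0,0],[0.6,0,0,0],[0,0,0,0]]' 60; python3 -c "
from h import *
plan([.4726,-.3158,.012],124.6)"
```

```text
time: 1.8
tcp_pos: [0.4704, -0.3224, 0.0394]
eef_rot: [0.215, 0.675, 0.209, -0.674]
force: [-0.6, 0.6, -0.3]
width: 0.701
t 1.8 tcp [ 0.4704 -0.3224  0.0394] jaw -55.1 toolx [ 0.005 -0.008 -1.   ] j [-0.6   0.52 -0.11  0.93 -0.    1.93] F [-0.6  0.6 -0.3] w 59.9
d world [ 0.0022  0.0066 -0.0274] dyaw -0.3 -> turn units total 0.034
shift units now-axes [ 0.546 -0.087 -0.112] after-turn axes [ 0.546 -0.088 -0.112]
```

```bash
python3 -m jog '[[0.2,-0.05,-0.06,0.03],[0.2,-0.04,-0.05,0],[0.15,0,0,0],[0,0,0,0],[0,0,0,0]]' 60; python3 -c "
from h import *
plan([.4726,-.3158,.012],124.6)"
```

```text
time: 2.3
tcp_pos: [0.4742, -0.3188, 0.0157]
eef_rot: [0.215, 0.678, 0.204, -0.673]
force: [-0.2, -0.1, -0.2]
width: 0.705
t 2.3 tcp [ 0.4742 -0.3188  0.0157] jaw -55.56 toolx [ 0.011 -0.013 -1.   ] j [-0.59  0.55 -0.14  0.87 -0.    1.95] F [-0.2 -0.1 -0.2] w 60.2
d world [-0.0016  0.003  -0.0037] dyaw 0.16 -> turn units total -0.018
shift units now-axes [ 0.072 -0.068 -0.008] after-turn axes [ 0.072 -0.068 -0.008]
```

```bash
python3 -m jog '[[0.04,-0.05,0,0],[0,0,0,0],[0,0,0,0],[0,0,0,0],[0,0,0,0]]' 15; python3 -m jog '[[0,0,0,0],[-0.2,0,0,0],[-0.3,0,0,0],[-0.4,0,0,0],[-0.4,0,0,0]]'
python3 - <<'E'
from h import *
plan([.506,.0655,.15],113.8)
s=snap("wrist");cv2.imwrite("pics/w2.png",s["img"])
E
```

```text
time: 2.8
tcp_pos: [0.4738, -0.3171, 0.0153]
eef_rot: [0.216, 0.678, 0.203, -0.672]
force: [-0.1, 0.1, -1.3]
width: 0.32
time: 3.3
tcp_pos: [0.47, -0.3143, 0.0797]
eef_rot: [0.213, 0.676, 0.205, -0.674]
force: [0.6, -0.9, -1.1]
width: 0.318
t 3.3 tcp [ 0.47   -0.3143  0.0797] jaw -55.54 toolx [ 0.006 -0.01  -1.   ] j [-0.59  0.47 -0.08  1.01 -0.    1.95] F [ 0.6 -0.9 -1.1] w 27.2
d world [0.036  0.3798 0.0703] dyaw -10.66 -> turn units total 1.241
shift units now-axes [-1.478 -5.839 -4.891] after-turn axes [-1.487 -6.643 -3.723]
```

View pics/w2.png

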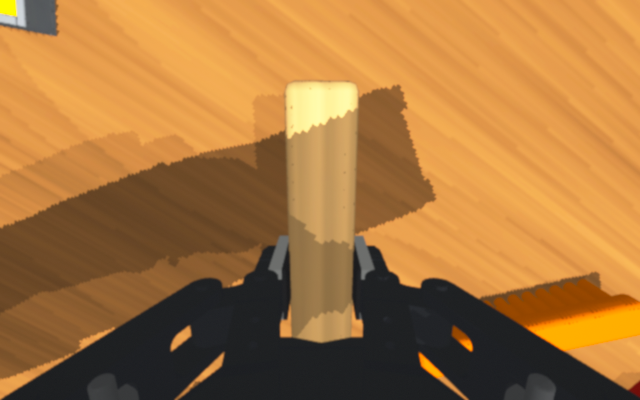

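```bash
python3 -m jog '[[-0.5,-0.4,-0.3,0.3],[-0.5,-0.6,-0.6,0.3],[-0.5,-0.8,-0.6,0.3],[0,-0.9,-0.6,0.3],[0,-0.8,-0.5,0]]'
python3 - <<'E'
from h import *
plan([.506,.0655,.15],113.8)
E
```

```text
time: 3.85
tcp_pos: [0.5042, -0.1081, 0.1586]
eef_rot: [0.148, 0.698, 0.133, -0.687]
force: [0.1, -0.0, -1.9]
width: 0.314
t 3.9 tcp [ 0.5042 -0.1081  0.1586] jaw -67.09 toolx [ 0.019 -0.017 -1.   ] j [-0.2   0.3  -0.11  1.14 -0.01  2.54] F [ 0.1 -0.  -1.9] w 26.9
d world [ 0.0018  0.1736 -0.0086] dyaw 0.89 -> turn units total -0.104
shift units now-axes [ 0.113 -3.188 -1.383] after-turn axes [ 0.114 -3.167 -1.432]
```

```bash
python3 -m jog '[[-0.2,-0.7,-0.35,0],[-0.2,-0.7,-0.3,0],[-0.2,-0.7,-0.3,0],[0,-0.6,-0.2,0],[0,0,0,0]]'
python3 - <<'E'
from h import *
plan([.506,.0655,.15],113.8)
s=snap("wrist");cv2.imwrite("pics/w3.png",s["img"]);P=s["P"];z=P[...,2]
near=np.hypot(P[...,0]-.526,P[...,1]-.022)<.16
m=near&(z>.07)&(z<.085);print("bar",rect(P[m]),m.sum(),np.median(z[m]))
m=near&(z>.015)&(z<.03);print("rim",rect(P[m]),m.sum(),np.median(z[m]))
E
```

```text
time: 4.35
tcp_pos: [0.5041, 0.051, 0.1885]
eef_rot: [0.15, 0.7, 0.137, -0.685]
force: [0.7, -0.2, -0.2]
width: 0.313
t 4.3 tcp [0.5041 0.051  0.1885] jaw -66.63 toolx [ 0.024 -0.014 -1.   ] j [ 0.11  0.26 -0.08  1.2  -0.02  2.84] F [ 0.7 -0.2 -0.2] w 26.8
d world [ 0.0019  0.0145 -0.0385] dyaw 0.43 -> turn units total -0.05
shift units now-axes [ 0.766 -0.269 -0.138] after-turn axes [ 0.766 -0.268 -0.14 ]
bar (array([549.2,  31.9]), array([146.8,  16.1]), 24.74) 2069 0.07584386689707662
rim (array([525.5,  22. ]), array([210.4, 195.3]), 24.08) 3958 0.02163230188598625
```

View pics/w3.png

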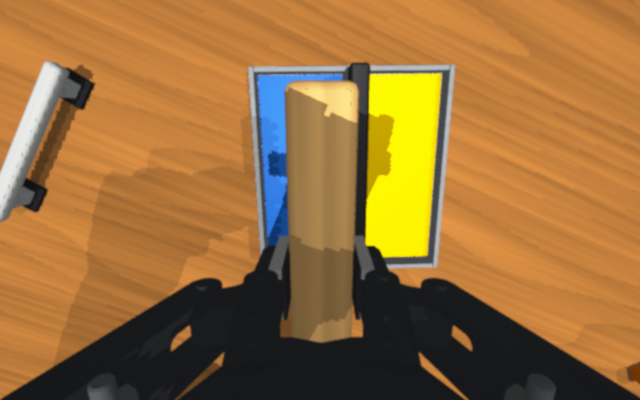

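```bash
python3 -m jog '[[0.2,-0.2,-0.05,-0.05],[0.4,-0.2,-0.05,0],[0.5,0,0,0],[0.5,0,0,0],[0,0,0,0]]'
python3 - <<'E'
from h import *
plan([.5037,.0708,.0193],114.1)
E
```

```text
time: 4.9
tcp_pos: [0.5027, 0.0667, 0.1037]
eef_rot: [0.151, 0.7, 0.136, -0.685]
force: [-0.6, -0.7, -0.8]
width: 0.316
t 4.9 tcp [0.5027 0.0667 0.1037] jaw -66.55 toolx [ 0.025 -0.016 -1.   ] j [ 0.14  0.33 -0.22  1.   -0.02  2.88] F [-0.6 -0.7 -0.8] w 26.9
d world [ 0.001   0.0041 -0.0844] dyaw 0.65 -> turn units total -0.076
shift units now-axes [ 1.687 -0.109 -0.023] after-turn axes [ 1.687 -0.108 -0.023]
```

```bash
python3 -m jog '[[0.2,-0.1,0,-0.08],[0.3,0,0,0],[0.4,0,0,0],[0.3,0,0,0],[0,0,0,0]]'
python3 - <<'E'
from h import *
plan([.5037,.0708,.0193],114.1)
E
```

```text
time: 5.4
tcp_pos: [0.5041, 0.0695, 0.0432]
eef_rot: [0.154, 0.701, 0.14, -0.683]
force: [0.0, -0.6, -2.0]
width: 0.317
t 5.4 tcp [0.5041 0.0695 0.0432] jaw -65.99 toolx [ 0.029 -0.015 -0.999] j [ 0.15  0.4  -0.3   0.84 -0.02  2.87] F [ 0.  -0.6 -2. ] w 27.1
d world [-0.0004  0.0013 -0.0239] dyaw 0.09 -> turn units total -0.011
shift units now-axes [ 0.477 -0.039  0.006] after-turn axes [ 0.477 -0.039  0.006]
```

```bash
python3 -m jog '[[0.1,-0.03,0,0],[0.15,0,0,0],[0.1,0,0,0],[0.05,0,0,0],[0.03,0,0,0]]'
python3 - <<'E'
from h import *
plan([.5037,.0708,.0193],114.1)
s=snap("wrist");cv2.imwrite("pics/w4.png",s["img"])
E
```

```text
time: 5.9
tcp_pos: [0.5074, 0.0724, 0.0242]
eef_rot: [0.154, 0.703, 0.141, -0.68]
force: [-2.1, 3.6, 1.8]
width: 0.312
t 5.9 tcp [0.5074 0.0724 0.0242] jaw -65.96 toolx [ 0.036 -0.01  -0.999] j [ 0.15  0.43 -0.32  0.79 -0.02  2.87] F [-2.1  3.6  1.8] w 26.7
d world [-0.0037 -0.0016 -0.0049] dyaw 0.06 -> turn units total -0.007
shift units now-axes [ 0.096 -0.003  0.083] after-turn axes [ 0.096 -0.003  0.083]
```

View pics/w4.png

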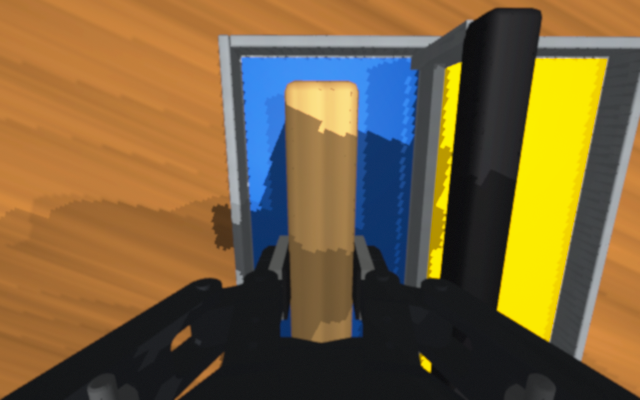

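```bash
python3 -m jog '[[0.04,0,0.05,0],[0.03,0,0,0],[0.02,0,0,0],[0,0,0,0],[0,0,0,0]]'
python3 - <<'E'
from h import *
plan([.5037,.0708,.0193],114.1)
E
```

```text
time: 6.45
tcp_pos: [0.5055, 0.0721, 0.0207]
eef_rot: [0.154, 0.704, 0.142, -0.679]
force: [-1.0, 1.6, 1.5]
width: 0.316
t 6.5 tcp [0.5055 0.0721 0.0207] jaw -65.87 toolx [ 0.038 -0.009 -0.999] j [ 0.15  0.43 -0.33  0.78 -0.02  2.87] F [-1.   1.6  1.5] w 26.9
d world [-0.0018 -0.0013 -0.0014] dyaw -0.03 -> turn units total 0.004
shift units now-axes [0.027 0.01  0.044] after-turn axes [0.027 0.01  0.044]
```

Essentially on the floor; open slightly and withdraw.

```bash
python3 -m jog '[[0,0,0,0],[0,0,0,0],[0,0,0,0],[0,0,0,0],[-0.05,0,0,0]]' 37;python3 -m jog '[[-0.1,0,0,0],[-0.2,0,0,0],[-0.3,0,0,0],[-0.3,0,0,0],[-0.4,0,0,0]]'
python3 - <<'E'
from h import *
plan([.43,.25,.18],81)
s=snap("wrist");cv2.imwrite("pics/w5.png",s["img"])
E
```

```text
time: 6.95
tcp_pos: [0.5052, 0.0717, 0.0229]
eef_rot: [0.154, 0.704, 0.141, -0.679]
force: [-0.6, -0.4, 0.9]
width: 0.435
time: 7.45
tcp_pos: [0.5013, 0.0699, 0.0893]
eef_rot: [0.155, 0.702, 0.139, -0.681]
force: [0.1, 0.3, -0.6]
width: 0.435
t 7.5 tcp [0.5013 0.0699 0.0893] jaw -66.04 toolx [ 0.033 -0.015 -0.999] j [ 0.15  0.34 -0.25  0.95 -0.02  2.87] F [ 0.1  0.3 -0.6] w 37.2
d world [-0.0713  0.1801  0.0907] dyaw -32.96 -> turn units total 3.835
shift units now-axes [-1.915 -3.82  -0.206] after-turn axes [-1.952 -3.284  1.925]
```

View pics/w5.png

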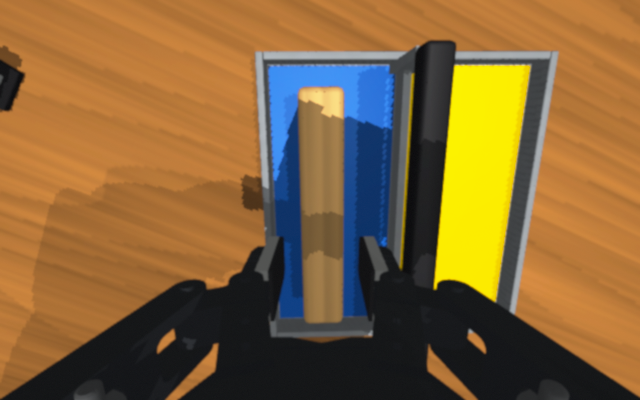

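```bash
python3 -m jog '[[-0.5,0,0,0],[-0.6,-0.5,0,-0.5],[-0.5,-0.6,0,-0.9],[0,-0.6,0,-0.9],[0,-0.3,0,-0.9]]' 45;python3 -m jog '[[0,0,0,-0.9],[0,0,0,-0.9],[0,0,0,-0.9],[0,0,0,-0.9],[0,0,0,-0.9]]';python3 -m jog '[[0,0,0,-0.9],[0,0,0,-0.9],[0,0,0,-0.9],[0,0,0,-0.9],[0,0,0,-0.9]]'
python3 - <<'E'
from h import *
plan([.43,.318,.17],81)
E
```

```text
time: 8.0
tcp_pos: [0.4507, 0.1558, 0.1775]
eef_rot: [0.322, 0.649, 0.298, -0.621]
force: [-0.5, -0.3, -0.1]
width: 0.524
time: 8.5
tcp_pos: [0.4504, 0.1574, 0.1814]
eef_rot: [0.529, 0.499, 0.493, -0.478]
force: [0.4, -0.1, -0.5]
width: 0.527
time: 9.0
tcp_pos: [0.4515, 0.1561, 0.184]
eef_rot: [0.67, 0.287, 0.626, -0.278]
force: [0.5, 0.2, -0.1]
width: 0.529
t 9.0 tcp [0.4515 0.1561 0.184 ] jaw 42.95 toolx [ 0.062 -0.014 -0.998] j [ 0.36  0.18 -0.2   1.14 -0.04  1.18] F [ 0.5  0.2 -0.1] w 45.2
d world [-0.0215  0.1619 -0.014 ] dyaw 38.05 -> turn units total -4.428
shift units now-axes [ 0.206  1.88  -2.677] after-turn axes [ 0.342  3.118 -0.95 ]
```

```bash
python3 -m jog '[[0,0.3,-0.3,-0.9],[0,0.5,-0.4,-0.9],[0,0.6,-0.4,-0.9],[0,0.6,-0.2,-0.9],[0,0.6,-0.1,-0.8]]' 45
python3 - <<'E'
from h import *
plan([.43,.318,.17],81)
s=snap("wrist");cv2.imwrite("pics/w6.png",s["img"]);P=s["P"];z=P[...,2]
m=(np.hypot(P[...,0]-.432,P[...,1]-.318)<.12)&(z>.03)&(z<.05);print("hand",rect(P[m]),m.sum(),np.median(z[m]))
plan([.43,.318,.17],81)
E
```

```text
time: 9.5
tcp_pos: [0.4583, 0.3068, 0.1851]
eef_rot: [0.729, 0.047, 0.681, -0.055]
force: [0.8, -1.0, 0.1]
width: 0.523
t 9.5 tcp [0.4583 0.3068 0.1851] jaw 81.75 toolx [ 0.068 -0.017 -0.998] j [ 0.62  0.33  0.    1.2  -0.05  0.76] F [ 0.8 -1.   0.1] w 44.6
d world [-0.0283  0.0112 -0.0151] dyaw -0.75 -> turn units total 0.088
shift units now-axes [ 0.259  0.142 -0.612] after-turn axes [ 0.259  0.134 -0.614]
hand (array([430. , 319.8]), array([168.4,  16.1]), -9.39) 3187 0.03862808074025936
t 9.6 tcp [0.459  0.3116 0.185 ] jaw 82.15 toolx [ 0.069 -0.012 -0.998] j [ 0.62  0.33  0.01  1.2  -0.05  0.76] F [1.4 4.1 0.6] w 45.0
d world [-0.029   0.0064 -0.015 ] dyaw -1.15 -> turn units total 0.134
shift units now-axes [ 0.258  0.048 -0.612] after-turn axes [ 0.258  0.036 -0.613]
```

View pics/w6.png

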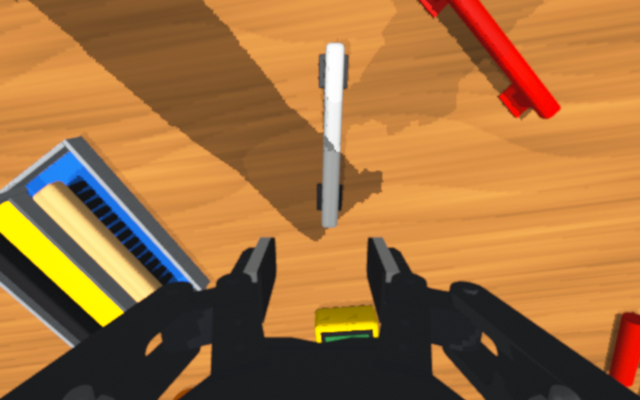

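```bash
python3 -m jog '[[0.2,0.05,-0.3,0.08],[0.3,0.05,-0.3,0.08],[0.4,0,0,0],[0.3,0,0,0],[0,0,0,0]]' 45
python3 - <<'E'
from h import *
s=snap("wrist");cv2.imwrite("pics/w7.png",s["img"]);P=s["P"];z=P[...,2]
m=(np.hypot(P[...,0]-.432,P[...,1]-.318)<.12)&(z>.03)&(z<.05);print("hand",rect(P[m]),m.sum(),np.median(z[m]))
plan([.43,.3198,.013],80.6)
E
```

```text
time: 10.05
tcp_pos: [0.4352, 0.323, 0.1236]
eef_rot: [0.731, 0.055, 0.678, -0.058]
force: [-0.1, -0.5, 0.8]
width: 0.529
hand (array([430.2, 319.6]), array([168.7,  16. ]), -9.37) 4464 0.03870885456936346
t 10.1 tcp [0.4358 0.3234 0.1247] jaw 80.8 toolx [ 0.076 -0.009 -0.997] j [ 0.67  0.35 -0.13  1.03 -0.05  0.83] F [-0.3 -0.3  0.3] w 44.9
d world [-0.0058 -0.0036 -0.1117] dyaw -0.2 -> turn units total 0.023
shift units now-axes [ 2.219 -0.097 -0.275] after-turn axes [ 2.219 -0.097 -0.274]
```

```bash
python3 -m jog '[[0.4,-0.05,-0.1,0.02],[0.5,-0.04,-0.1,0],[0.5,0,-0.05,0],[0.3,0,0,0],[0,0,0,0]]' 45
python3 - <<'E'
from h import *
plan([.43,.3196,.013],80.6)
E
```

```text
time: 10.6
tcp_pos: [0.4352, 0.3226, 0.0443]
eef_rot: [0.735, 0.061, 0.673, -0.057]
force: [0.1, -0.5, 0.7]
width: 0.528
t 10.6 tcp [0.4352 0.3226 0.0443] jaw 80.42 toolx [ 0.088 -0.001 -0.996] j [ 0.67  0.43 -0.25  0.82 -0.06  0.84] F [ 0.1 -0.5  0.7] w 45.1
d world [-0.0052 -0.003  -0.0313] dyaw 0.18 -> turn units total -0.021
shift units now-axes [ 0.615 -0.086 -0.147] after-turn axes [ 0.615 -0.086 -0.148]
```

```bash
python3 -m jog '[[0.2,-0.09,-0.08,0],[0.2,0,-0.06,0],[0.15,0,0,0],[0,0,0,0],[0,0,0,0]]' 45
python3 - <<'E'
from h import *
plan([.43,.3196,.013],80.6)
s=snap("wrist");cv2.imwrite("pics/w8.png",s["img"])
E
```

```text
time: 11.1
tcp_pos: [0.4346, 0.3221, 0.0211]
eef_rot: [0.738, 0.064, 0.67, -0.055]
force: [-0.3, -0.1, 0.3]
width: 0.525
t 11.1 tcp [0.4346 0.3221 0.0211] jaw 80.33 toolx [ 0.097  0.005 -0.995] j [ 0.67  0.45 -0.29  0.75 -0.06  0.84] F [-0.3 -0.1  0.3] w 44.9
d world [-0.0046 -0.0025 -0.0081] dyaw 0.27 -> turn units total -0.031
shift units now-axes [ 0.152 -0.069 -0.098] after-turn axes [ 0.152 -0.069 -0.098]
```

View pics/w8.png

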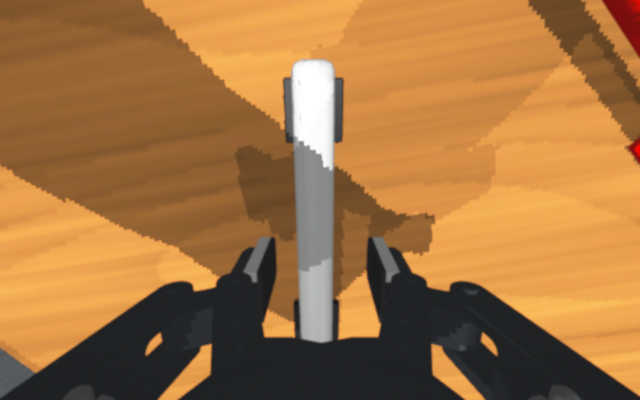

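```bash
python3 -m jog '[[0.1,-0.05,-0.05,0],[0.06,0,-0.03,0],[0,0,0,0],[0,0,0,0],[0,0,0,0]]' 45
python3 - <<'E'
from h import *
plan([.43,.3196,.013],80.6)
E
python3 -m jog '[[0,0,0,0],[0,0,0,0],[0,0,0,0],[0,0,0,0],[0,0,0,0]]' 5;python3 - <<'E'
from h import *
plan([.43,.3196,.013],80.6)
s=snap("wrist");cv2.imwrite("pics/w9.png",s["img"])
E
```

```text
time: 11.65
tcp_pos: [0.4313, 0.3208, 0.0129]
eef_rot: [0.738, 0.065, 0.669, -0.055]
force: [-0.5, -0.1, -1.0]
width: 0.527
t 11.7 tcp [0.4313 0.3208 0.0129] jaw 80.33 toolx [ 0.098  0.006 -0.995] j [ 0.67  0.46 -0.31  0.72 -0.06  0.84] F [-0.5 -0.1 -1. ] w 45.0
d world [-0.0013 -0.0012  0.0001] dyaw 0.27 -> turn units total -0.031
shift units now-axes [-0.004 -0.027 -0.022] after-turn axes [-0.004 -0.027 -0.022]
time: 12.15
tcp_pos: [0.4316, 0.321, 0.0133]
eef_rot: [0.738, 0.065, 0.669, -0.055]
force: [0.2, -0.7, -0.3]
width: 0.171
t 12.2 tcp [0.4316 0.321  0.0133] jaw 80.34 toolx [ 0.099  0.006 -0.995] j [ 0.67  0.46 -0.31  0.72 -0.06  0.84] F [ 0.2 -0.7 -0.3] w 14.6
d world [-0.0016 -0.0014 -0.0003] dyaw 0.26 -> turn units total -0.03
shift units now-axes [ 0.003 -0.034 -0.028] after-turn axes [ 0.003 -0.034 -0.028]
```

View pics/w9.png

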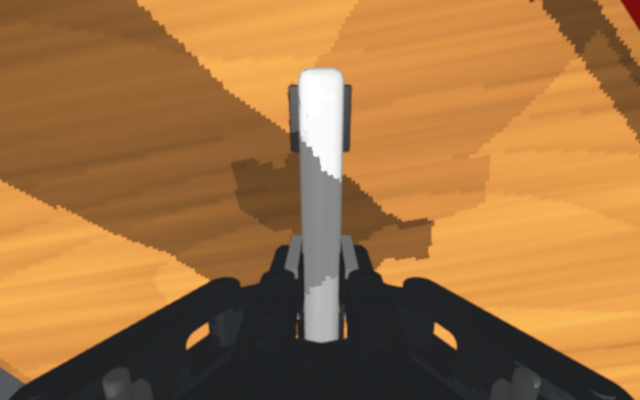

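```bash
python3 -m jog '[[-0.2,0,0,0],[-0.6,0,0,0],[-1,0,0,0],[-1,0,0,0],[0,0,0,0]]';python3 - <<'E'
from h import *
plan([.545,-.02,.17],114.1)
E
python3 -m jog '[[0,0,0,0],[0,0,0,0],[0,0,0,0],[0,0,0,0],[0,0,0,0]]';python3 - <<'E'
from h import *
plan([.545,-.02,.17],114.1)
E
```

```text
time: 12.7
tcp_pos: [0.4152, 0.3183, 0.1565]
eef_rot: [0.736, 0.063, 0.671, -0.057]
force: [0.9, 1.4, -0.4]
width: 0.174
t 12.7 tcp [0.4152 0.3183 0.1565] jaw 80.31 toolx [ 0.092  0.001 -0.996] j [ 0.69  0.28 -0.15  1.07 -0.06  0.86] F [ 0.9  1.4 -0.4] w 14.8
d world [ 0.1298 -0.3383  0.0135] dyaw 33.79 -> turn units total -3.932
shift units now-axes [-0.038 -6.227  3.718] after-turn axes [-0.425 -7.232 -0.356]
time: 13.2
tcp_pos: [0.4132, 0.3167, 0.154]
eef_rot: [0.735, 0.062, 0.673, -0.058]
force: [0.3, 0.1, -1.1]
width: 0.177
t 13.2 tcp [0.4132 0.3167 0.154 ] jaw 80.3 toolx [ 0.088 -0.002 -0.996] j [ 0.69  0.28 -0.16  1.07 -0.06  0.86] F [ 0.3  0.1 -1.1] w 15.1
d world [ 0.1318 -0.3367  0.016 ] dyaw 33.8 -> turn units total -3.933
shift units now-axes [-0.072 -6.188  3.754] after-turn axes [-0.44  -7.218 -0.306]
```

```bash
python3 -m jog '[[-0.1,-0.4,0.25,-0.7],[-0.1,-0.8,0.4,-0.8],[0,-0.8,0.27,-0.8],[0,-0.85,0.16,-0.8],[0,-0.85,0.07,-0.8]]';python3 - <<'E'
from h import *
plan([.545,-.02,.17],114.1)
E
```

```text
time: 13.7
tcp_pos: [0.4861, 0.1339, 0.1662]
eef_rot: [0.716, -0.166, 0.661, 0.15]
force: [0.7, 0.3, -1.4]
width: 0.172
t 13.7 tcp [0.4861 0.1339 0.1662] jaw 115.74 toolx [ 0.08  -0.004 -0.997] j [ 0.28  0.23 -0.19  1.08 -0.03 -0.17] F [ 0.7  0.3 -1.4] w 14.7
d world [ 0.0589 -0.1539  0.0038] dyaw -1.64 -> turn units total 0.19
shift units now-axes [ 0.031 -3.284 -0.277] after-turn axes [ 0.038 -3.291 -0.184]
```

```bash
python3 -m jog '[[0,-0.8,-0.05,0.19],[-0.1,-0.85,-0.05,0],[-0.1,-0.85,-0.05,0],[0,-0.6,0,0],[0,0,0,0]]';python3 - <<'E'
from h import *
s=snap("wrist");cv2.imwrite("pics/w10.png",s["img"]);P=s["P"];z=P[...,2]
near=np.hypot(P[...,0]-.526,P[...,1]-.022)<.16
m=near&(z>.07)&(z<.085);print("bar",rect(P[m]),m.sum(),np.median(z[m]))
m=near&(z>.015)&(z<.03);print("rim",rect(P[m]),m.sum(),np.median(z[m]))
plan([.549,-.026,.02],114.1)
E
```

```text
time: 14.2
tcp_pos: [0.5441, -0.0218, 0.1775]
eef_rot: [0.716, -0.154, 0.666, 0.138]
force: [-0.9, -0.1, -1.6]
width: 0.175
bar (array([519.2,  14.2]), array([182.2,  16.4]), 24.41) 4313 0.07580720846732383
rim (array([526.3,  17.6]), array([210.1, 195.7]), 24.37) 4958 0.021597632500912234
t 14.2 tcp [ 0.5432 -0.0205  0.1772] jaw 113.84 toolx [ 0.072 -0.006 -0.997] j [-0.04  0.3  -0.06  1.14 -0.   -0.45] F [-0.3  0.  -0.8] w 15.3
d world [ 0.0058 -0.0055 -0.1572] dyaw 0.26 -> turn units total -0.03
shift units now-axes [ 3.145 -0.039 -0.14 ] after-turn axes [ 3.145 -0.04  -0.14 ]
```

View pics/w10.png

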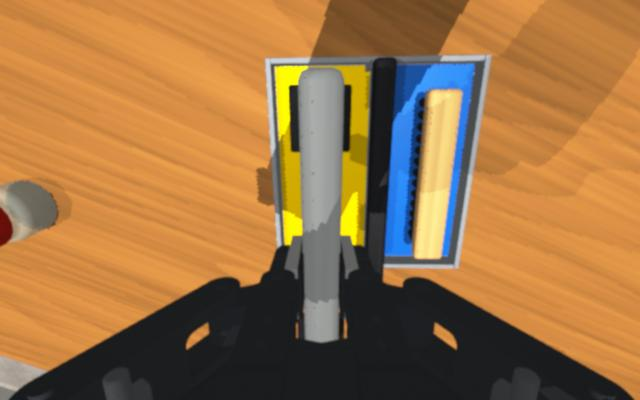

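```bash
python3 -m jog '[[0.3,0,0,0],[0.4,0,0,0],[0.3,0,0,0],[0,0,0,0],[0,0,0,0]]';python3 - <<'E'
from h import *
plan([.549,-.026,.02],114.1)
s=snap("wrist");cv2.imwrite("pics/w10.png",s["img"]);P=s["P"];z=P[...,2]
near=np.hypot(P[...,0]-.526,P[...,1]-.022)<.16
m=near&(z>.07)&(z<.085);print("bar",rect(P[m]),m.sum(),np.median(z[m]))
m=near&(z>.015)&(z<.03);print("rim",rect(P[m]),m.sum(),np.median(z[m]))
c=R.from_euler("z",24.2,degrees=True).as_matrix()[:2,:2]
Q=(P[...,:2]-[.5255,.022])@c
m=near&(z>.03)&(z<.05)&(Q[...,1]>.01);print("brush local",rect(np.dstack([Q[m]])[:, :,0] if False else Q[m]))
plan([.549,-.026,.02],114.1)
E
```

```text
time: 14.75
tcp_pos: [0.5437, -0.0168, 0.1232]
eef_rot: [0.714, -0.154, 0.669, 0.142]
force: [-0.2, 0.7, -1.6]
width: 0.175
t 14.8 tcp [ 0.5437 -0.0168  0.1232] jaw 114.07 toolx [ 0.065 -0.003 -0.998] j [-0.03  0.35 -0.14  1.02 -0.   -0.45] F [-0.2  0.7 -1.6] w 15.0
d world [ 0.0053 -0.0092 -0.1032] dyaw 0.03 -> turn units total -0.004
shift units now-axes [ 2.068 -0.149 -0.1  ] after-turn axes [ 2.068 -0.149 -0.1  ]
bar (array([505. ,   7.6]), array([151.2,  16.5]), 24.32) 6075 0.0758279988170254
rim (array([526. ,  17.3]), array([209.5, 195.4]), 24.31) 7095 0.021563926713936282
brush local (array([ 0.3, 50.9]), array([158.3,  27.8]), 0.48)
t 14.8 tcp [ 0.5436 -0.0168  0.1232] jaw 114.07 toolx [ 0.065 -0.003 -0.998] j [-0.03  0.35 -0.14  1.02 -0.   -0.45] F [-0.6 -0.1 -2.3] w 15.1
d world [ 0.0054 -0.0092 -0.1032] dyaw 0.03 -> turn units total -0.004
shift units now-axes [ 2.068 -0.15  -0.097] after-turn axes [ 2.068 -0.15  -0.097]
```

```bash
python3 -m jog '[[0.1,-0.12,-0.06,0],[0.3,-0.09,-0.05,0],[0.4,0,0,0],[0.3,0,0,0],[0,0,0,0]]';python3 - <<'E'
from h import *
plan([.548,-.0275,.018],114.2)
s=snap("wrist");cv2.imwrite("pics/w11.png",s["img"])
E
```

```text
time: 15.3
tcp_pos: [0.5499, -0.0297, 0.0709]
eef_rot: [0.716, -0.155, 0.665, 0.141]
force: [-0.4, -0.3, -0.5]
width: 0.171
t 15.3 tcp [ 0.5499 -0.0297  0.0709] jaw 114.15 toolx [ 0.074 -0.004 -0.997] j [-0.05  0.41 -0.2   0.88 -0.   -0.48] F [-0.4 -0.3 -0.5] w 14.6
d world [-0.0019  0.0022 -0.0529] dyaw 0.05 -> turn units total -0.006
shift units now-axes [ 1.052  0.093 -0.087] after-turn axes [ 1.052  0.093 -0.087]
```

View pics/w11.png

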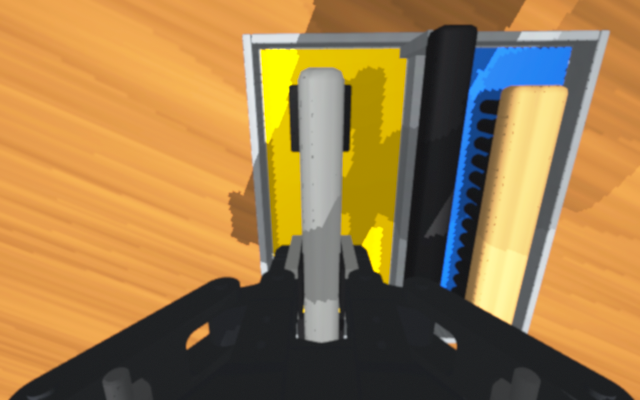

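```bash
python3 -m jog '[[0.15,0.05,-0.05,0],[0.25,0.03,-0.04,0],[0.25,0,0,0],[0.12,0,0,0],[0,0,0,0]]';python3 - <<'E'
from h import *
plan([.548,-.0275,.018],114.2)
E
```

```text
time: 15.85
tcp_pos: [0.5508, -0.0284, 0.0352]
eef_rot: [0.719, -0.156, 0.662, 0.14]
force: [-0.6, 0.3, -1.2]
width: 0.176
t 15.8 tcp [ 0.5508 -0.0284  0.0352] jaw 114.13 toolx [ 0.084 -0.005 -0.996] j [-0.05  0.45 -0.25  0.78 -0.   -0.47] F [-0.6  0.3 -1.2] w 15.0
d world [-0.0028  0.0009 -0.0172] dyaw 0.07 -> turn units total -0.008
shift units now-axes [ 0.337  0.052 -0.069] after-turn axes [ 0.337  0.052 -0.069]
```

```bash
python3 -m jog '[[0.08,0.03,-0.05,0],[0.08,0,-0.03,0],[0.08,0,0,0],[0.04,0,0,0],[0,0,0,0]]';python3 - <<'E'
from h import *
plan([.548,-.0275,.018],114.2)
E
```

```text
time: 16.35
tcp_pos: [0.5516, -0.0307, 0.0229]
eef_rot: [0.722, -0.157, 0.659, 0.138]
force: [0.2, -1.0, -1.0]
width: 0.177
t 16.4 tcp [ 0.5516 -0.0307  0.0229] jaw 114.03 toolx [ 0.092 -0.008 -0.996] j [-0.05  0.46 -0.27  0.74 -0.   -0.47] F [ 0.2 -1.  -1. ] w 15.1
d world [-0.0036  0.0032 -0.0049] dyaw 0.17 -> turn units total -0.02
shift units now-axes [ 0.091  0.091 -0.048] after-turn axes [ 0.091  0.091 -0.047]
```

```bash
python3 -m jog '[[0.05,0.06,-0.04,0],[0.04,0.03,-0.02,0],[0.02,0,0,0],[0,0,0,0],[0,0,0,0]]';python3 - <<'E'
from h import *
plan([.548,-.0275,.018],114.2)
s=snap("wrist");cv2.imwrite("pics/w12.png",s["img"])
E
```

```text
time: 16.85
tcp_pos: [0.5531, -0.0305, 0.0207]
eef_rot: [0.726, -0.159, 0.656, 0.134]
force: [1.9, -3.1, 1.7]
width: 0.174
t 16.9 tcp [ 0.5531 -0.0305  0.0207] jaw 113.85 toolx [ 0.104 -0.013 -0.994] j [-0.05  0.46 -0.29  0.72 -0.01 -0.47] F [ 1.9 -3.1  1.7] w 14.8
d world [-0.0051  0.003  -0.0027] dyaw 0.35 -> turn units total -0.041
shift units now-axes [ 0.043  0.098 -0.072] after-turn axes [ 0.043  0.099 -0.072]
```

View pics/w12.png

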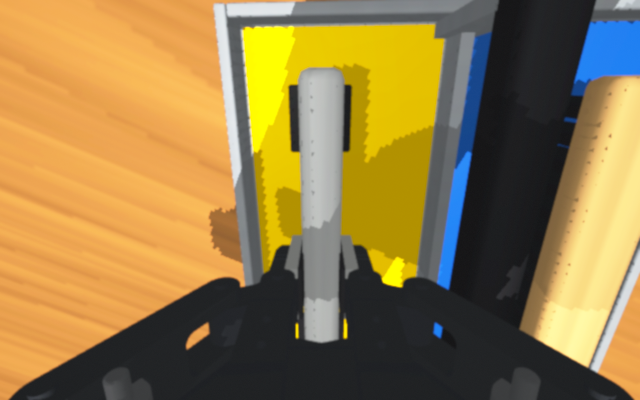

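```bash
python3 -m jog '[[0.03,0,-0.03,0],[0.0,0,0,0],[0,0,0,0],[0,0,0,0],[0,0,0,0]]';python3 -m jog '[[0,0,0,0],[0,0,0,0],[0,0,0,0],[0,0,0,0],[0,0,0,0]]' 27;python3 - <<'E'
from h import *
plan([.548,-.0275,.018],114.2)
E
```

```text
time: 17.4
tcp_pos: [0.5524, -0.0312, 0.0192]
eef_rot: [0.726, -0.159, 0.655, 0.134]
force: [2.1, -2.7, 2.2]
width: 0.172
time: 17.9
tcp_pos: [0.5529, -0.0315, 0.0196]
eef_rot: [0.726, -0.159, 0.655, 0.134]
force: [1.5, -3.8, 1.7]
width: 0.315
t 17.9 tcp [ 0.5529 -0.0315  0.0196] jaw 113.83 toolx [ 0.106 -0.014 -0.994] j [-0.05  0.46 -0.29  0.71 -0.01 -0.47] F [ 1.5 -3.8  1.7] w 26.9
d world [-0.0049  0.004  -0.0016] dyaw 0.37 -> turn units total -0.043
shift units now-axes [ 0.02   0.115 -0.059] after-turn axes [ 0.02   0.115 -0.058]
```

```bash
python3 -m jog '[[-0.06,-0.03,0,0],[-0.1,-0.02,0,0],[-0.2,0,0,0],[-0.3,0,0,0],[-0.4,0,0,0]]';python3 - <<'E'
from h import *
plan([.526,.018,.17],114.2)
E
```

```text
time: 18.4
tcp_pos: [0.5417, -0.0303, 0.0702]
eef_rot: [0.722, -0.157, 0.66, 0.138]
force: [1.2, 0.3, -0.1]
width: 0.317
t 18.4 tcp [ 0.5417 -0.0303  0.0702] jaw 114.02 toolx [ 0.091 -0.008 -0.996] j [-0.05  0.38 -0.25  0.85 -0.   -0.48] F [ 1.2  0.3 -0.1] w 27.1
d world [-0.0157  0.0483  0.0998] dyaw 0.18 -> turn units total -0.021
shift units now-axes [-2.024  0.919  0.269] after-turn axes [-2.023  0.919  0.272]
```

```bash
python3 -m jog '[[-0.6,0,0,0],[-0.8,0,0,0],[-0.8,0.1,0.1,0],[-0.5,0.4,0.1,0],[0,0.3,0,0]]' 45;python3 -m jog '[[0,0,0,0],[0,0,0,0],[0,0,0,0],[0,0,0,0],[0,0,0,0]]';python3 - <<'E'
from h import *
plan([.526,.018,.17],114.2)
s=snap("wrist");cv2.imwrite("pics/w13.png",s["img"]);P=s["P"];z=P[...,2]
cv2.imwrite("pics/sc13.png",snap("scene")["img"])
def rep(s):
    P=s["P"];z=P[...,2]
    near=np.hypot(P[...,0]-.526,P[...,1]-.022)<.16
    m=near&(z>.015)&(z<.03);r=rect(P[m]);print("rim",r,m.sum())
    m=near&(z>.07)&(z<.085);print("bar",rect(P[m]),m.sum(),np.median(z[m]))
    c=R.from_euler("z",r[2],degrees=True).as_matrix()[:2,:2]
    Q=np.dstack([(P[...,:2]-r[0]/1000)@c])
    for nm,sg in (("brush",1),("hand",-1)):
        m=near&(z>.033)&(z<.052)&(sg*Q[...,1]>.012)&(abs(Q[...,0])<.1);print(nm,"local",rect(Q[m]),np.percentile(z[m],[5,50,95]).round(4))
rep(s);
E
```

```text
time: 18.9
tcp_pos: [0.5201, 0.013, 0.2139]
eef_rot: [0.723, -0.155, 0.659, 0.139]
force: [1.1, -0.3, 0.4]
width: 0.527
time: 19.4
tcp_pos: [0.5166, 0.0136, 0.2105]
eef_rot: [0.72, -0.156, 0.662, 0.14]
force: [-0.6, 0.1, 0.5]
width: 0.527
t 19.4 tcp [0.5166 0.0136 0.2105] jaw 114.07 toolx [ 0.085 -0.005 -0.996] j [ 0.03  0.22 -0.08  1.18 -0.01 -0.39] F [-0.6  0.1  0.5] w 45.0
d world [ 0.0094  0.0044 -0.0405] dyaw 0.13 -> turn units total -0.016
shift units now-axes [0.822 0.035 0.145] after-turn axes [0.822 0.034 0.145]
rim (array([524.4,  23. ]), array([210.2, 195.6]), 24.0) 3848
bar (array([523.2,  22.4]), array([196.8,  16. ]), 23.86) 3553 0.07583404489771528
brush local (array([-0.9, 56.1]), array([154.3,  28.4]), 0.09) [0.0406 0.0438 0.0451]
hand local (array([  2.1, -59.7]), array([168.8,  16.5]), -0.08) [0.0384 0.0426 0.044 ]
```

View pics/w13.png

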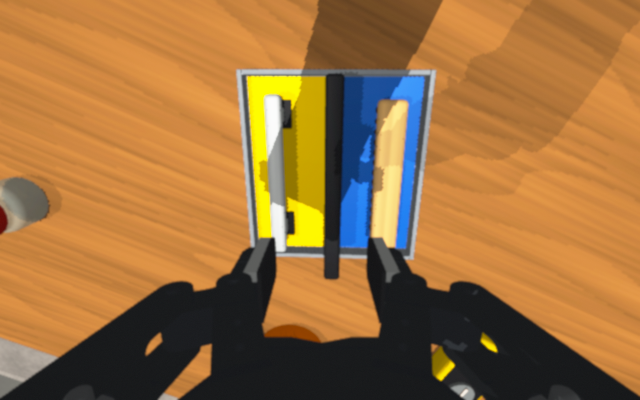

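View pics/sc13.png

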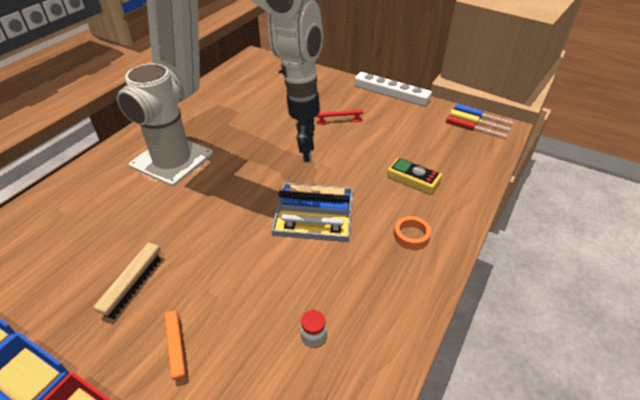

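```bash
python3 -m jog '[[0.3,0.1,0.1,0],[0.5,0.1,0.07,0],[0.5,0.05,0.05,0],[0.3,0,0,0],[0,0,0,0]]' 45;python3 - <<'E'
from h import *
plan([.5255,.0226,.047],114)
s=snap("scene");P=s["P"];z=P[...,2]
near=np.hypot(P[...,0]-.526,P[...,1]-.022)<.16
m=near&(z>.015)&(z<.058);print("cad",rect(P[m]),m.sum())
E
```

```text
time: 20.0
tcp_pos: [0.5301, 0.0284, 0.1285]
eef_rot: [0.721, -0.155, 0.661, 0.139]
force: [-0.5, -0.1, 0.3]
width: 0.526
t 20.0 tcp [0.5301 0.0284 0.1285] jaw 113.92 toolx [ 0.087 -0.005 -0.996] j [ 0.06  0.3  -0.19  0.99 -0.01 -0.36] F [-0.5 -0.1  0.3] w 44.9
d world [-0.0046 -0.0058 -0.0815] dyaw 0.08 -> turn units total -0.009
shift units now-axes [ 1.616 -0.004 -0.256] after-turn axes [ 1.616 -0.004 -0.256]
cad (array([523. ,  21.2]), array([210.4, 201.9]), 23.82) 1615
```

```bash
python3 -m jog '[[0.3,0,-0.08,0],[0.4,0,-0.08,0],[0.4,0,-0.08,0],[0.25,0,0,0],[0,0,0,0]]' 45;python3 - <<'E'
from h import *
plan([.5258,.022,.047],114)
s=snap("wrist");cv2.imwrite("pics/w14.png",s["img"])
E
```

```text
time: 20.55
tcp_pos: [0.5308, 0.0224, 0.0657]
eef_rot: [0.725, -0.155, 0.657, 0.138]
force: [0.0, 1.0, -0.9]
width: 0.526
t 20.6 tcp [0.5308 0.0224 0.0657] jaw 113.81 toolx [ 0.099 -0.005 -0.995] j [ 0.05  0.37 -0.29  0.81 -0.01 -0.37] F [ 0.   1.  -0.9] w 44.9
d world [-0.005  -0.0004 -0.0187] dyaw 0.19 -> turn units total -0.022
shift units now-axes [ 0.362  0.05  -0.128] after-turn axes [ 0.362  0.051 -0.128]
```

View pics/w14.png

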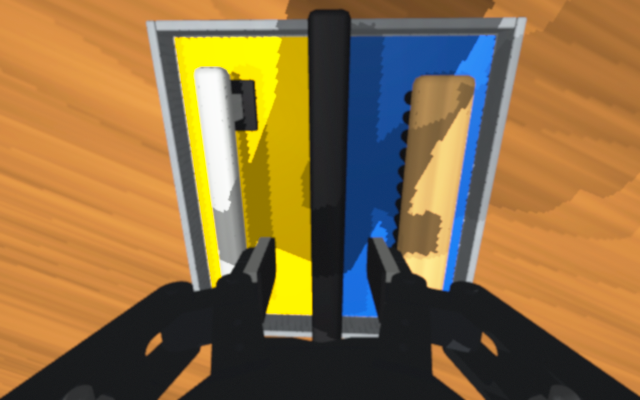

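```bash
python3 -m jog '[[0,0.04,-0.06,0.0],[0.1,0,-0.06,0],[0.15,0,0,0],[0.06,0,0,0],[0,0,0,0]]' 33;python3 - <<'E'
from h import *
plan([.5258,.022,.047],114)
E
```

```text
time: 21.1
tcp_pos: [0.5295, 0.0218, 0.0538]
eef_rot: [0.728, -0.156, 0.654, 0.137]
force: [-1.0, -0.1, 0.2]
width: 0.388
t 21.1 tcp [0.5295 0.0218 0.0538] jaw 113.78 toolx [ 0.108 -0.004 -0.994] j [ 0.05  0.37 -0.32  0.77 -0.01 -0.37] F [-1.  -0.1  0.2] w 33.2
d world [-0.0037  0.0002 -0.0068] dyaw 0.22 -> turn units total -0.026
shift units now-axes [ 0.127  0.041 -0.079] after-turn axes [ 0.127  0.041 -0.079]
```

```bash
python3 -m jog '[[0.1,0.03,-0.06,0.0],[0.04,0.01,-0.03,0],[0,0,0,0],[0,0,0,0],[0,0,0,0]]' 33;python3 -m jog '[[0,0,0,0],[0,0,0,0],[0,0,0,0],[0,0,0,0],[0,0,0,0]]' 3;python3 - <<'E'
from h import *
plan([.5258,.022,.047],114)
s=snap("wrist");cv2.imwrite("pics/w15.png",s["img"])
s=snap("side");cv2.imwrite("pics/s15.png",s["img"])
E
```

```text
time: 21.6
tcp_pos: [0.5248, 0.0218, 0.0454]
eef_rot: [0.728, -0.156, 0.654, 0.137]
force: [-0.2, -0.2, -0.3]
width: 0.388
time: 22.1
tcp_pos: [0.525, 0.0221, 0.0458]
eef_rot: [0.728, -0.155, 0.654, 0.138]
force: [0.0, -1.2, 0.6]
width: 0.178
t 22.1 tcp [0.525  0.0221 0.0458] jaw 113.79 toolx [ 0.107 -0.003 -0.994] j [ 0.05  0.38 -0.34  0.75 -0.01 -0.37] F [ 0.  -1.2  0.6] w 15.2
d world [ 0.0008 -0.0001  0.0012] dyaw 0.21 -> turn units total -0.025
shift units now-axes [-0.022 -0.009  0.017] after-turn axes [-0.022 -0.009  0.017]
```

View pics/w15.png

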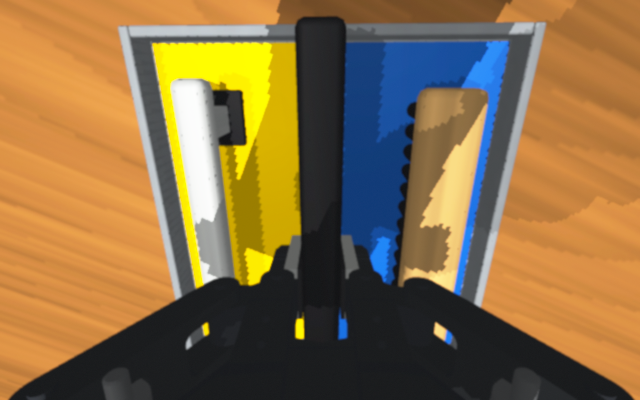

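```bash
python3 -m jog '[[-0.05,0,0,0],[-0.1,0,0,0],[-0.15,0,0,0],[-0.2,0,0,0],[-0.2,0,0,0]]';python3 - <<'E'
from h import *
plan([.525,.022,.186],113.8)
s=snap("wrist");cv2.imwrite("pics/w16.png",s["img"])
E
```

```text
time: 22.7
tcp_pos: [0.5153, 0.0217, 0.0777]
eef_rot: [0.723, -0.155, 0.659, 0.138]
force: [1.2, -0.5, -5.9]
width: 0.175
t 22.7 tcp [0.5153 0.0217 0.0777] jaw 113.82 toolx [ 0.094 -0.005 -0.996] j [ 0.05  0.33 -0.31  0.84 -0.01 -0.37] F [ 1.2 -0.5 -5.9] w 14.9
d world [0.0097 0.0003 0.1083] dyaw -0.02 -> turn units total 0.002
shift units now-axes [-2.139 -0.165  0.36 ] after-turn axes [-2.139 -0.165  0.36 ]
```

View pics/w16.png

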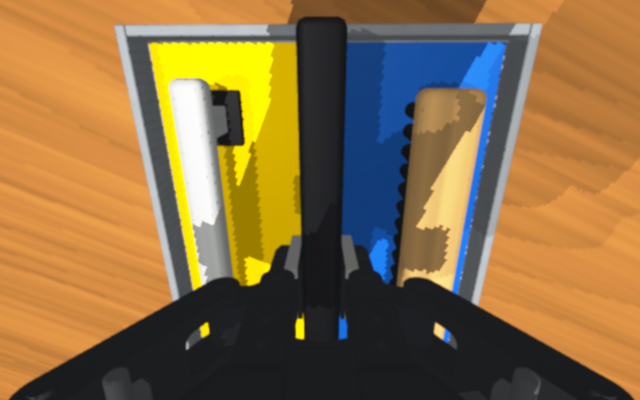

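```bash
python3 -m jog '[[-0.3,0,0.05,0],[-0.4,0,0.05,0],[-0.4,0,0.05,0],[-0.4,0,0.05,0],[-0.3,0,0,0]]';python3 - <<'E'
from h import *
plan([.525,.022,.186],113.8)
E
python3 -m jog '[[-0.2,0,0.05,0],[-0.1,0,0,0],[0,0,0,0],[0,0,0,0],[0,0,0,0]]';python3 - <<'E'
from h import *
plan([.525,.022,.186],113.8)
E
```

```text
time: 23.25
tcp_pos: [0.5148, 0.0261, 0.1734]
eef_rot: [0.723, -0.155, 0.659, 0.138]
force: [0.5, -0.7, -6.2]
width: 0.177
t 23.2 tcp [0.5148 0.0261 0.1734] jaw 113.81 toolx [ 0.094 -0.005 -0.996] j [ 0.06  0.23 -0.17  1.08 -0.01 -0.36] F [ 0.5 -0.7 -6.2] w 15.1
d world [ 0.0102 -0.0041  0.0126] dyaw -0.01 -> turn units total 0.001
shift units now-axes [-0.231 -0.169  0.174] after-turn axes [-0.231 -0.169  0.174]
time: 23.75
tcp_pos: [0.5161, 0.0273, 0.1912]
eef_rot: [0.724, -0.155, 0.658, 0.137]
force: [0.7, 0.8, -6.5]
width: 0.177
t 23.8 tcp [0.5161 0.0273 0.1912] jaw 113.8 toolx [ 0.098 -0.005 -0.995] j [ 0.06  0.22 -0.13  1.12 -0.01 -0.36] F [ 0.7  0.8 -6.5] w 15.2
d world [ 0.0089 -0.0053 -0.0052] dyaw -0.0 -> turn units total 0.0
shift units now-axes [ 0.121 -0.165  0.109] after-turn axes [ 0.121 -0.165  0.109]
```

Lifted by 145 mm. I'll settle and check tilt, height and parts.

```bash
python3 -m jog '[[0,0,0,0],[0,0,0,0],[0,0,0,0],[0,0,0,0],[0,0,0,0]]';python3 -m jog '[[0,0,0,0],[0,0,0,0],[0,0,0,0],[0,0,0,0],[0,0,0,0]]';python3 - <<'E'
from h import *
plan([.525,.022,.186],113.8)
for n in ["wrist","scene","side"]:
    s=snap(n);cv2.imwrite(f"pics/{n}17.png",s["img"]);P=s["P"];z=P[...,2]
    H=hsv(s);near=np.hypot(P[...,0]-.515,P[...,1]-.027)<.16
    for nm,lo,hi in (("blue",(100,120,60),(130,255,255)),("yel",(22,150,120),(35,255,255))):
        m=near&(cv2.inRange(H,lo,hi)>0)&(z>.12)&(z<.18)
        if nm=="yel" or True:
            Q=P[m]; A=np.c_[Q[:,:2]-[.515,.027],np.ones(len(Q))]
            k=np.ones(len(Q),bool)
            for _ in range(5):
                c=np.linalg.lstsq(A[k],Q[k,2],rcond=None)[0]; k=abs(A@c-Q[:,2])<.003
            print(n,nm,"slope",c[:2].round(3),"z",c[2].round(4),k.sum())
print(manip.read_state()["joint_velocities"].round(4))
E
```

```text
time: 24.25
tcp_pos: [0.5146, 0.0272, 0.1884]
eef_rot: [0.723, -0.155, 0.66, 0.138]
force: [-0.3, -0.7, -6.5]
width: 0.178
time: 24.75
tcp_pos: [0.5147, 0.0272, 0.1886]
eef_rot: [0.723, -0.155, 0.659, 0.138]
force: [-1.0, -0.6, -6.1]
width: 0.176
t 24.8 tcp [0.5147 0.0272 0.1886] jaw 113.8 toolx [ 0.093 -0.005 -0.996] j [ 0.06  0.22 -0.14  1.12 -0.01 -0.36] F [-1.  -0.6 -6.1] w 15.1
d world [ 0.0103 -0.0052 -0.0026] dyaw -0.0 -> turn units total 0.0
shift units now-axes [ 0.072 -0.175  0.14 ] after-turn axes [ 0.072 -0.175  0.14 ]
wrist blue slope [-0.006 -0.02 ] z 0.1476 18674
wrist yel slope [-0.006 -0.019] z 0.1476 20358
scene blue slope [ 0.001 -0.04 ] z 0.1502 393
scene yel slope [-0.008 -0.026] z 0.1488 224
side blue slope [-0.004 -0.028] z 0.1486 185
side yel slope [-0.006 -0.025] z 0.1479 387
[-0.0006 -0.0009 -0.0035 -0.0014 -0.      0.0012]
```

View pics/scene17.png

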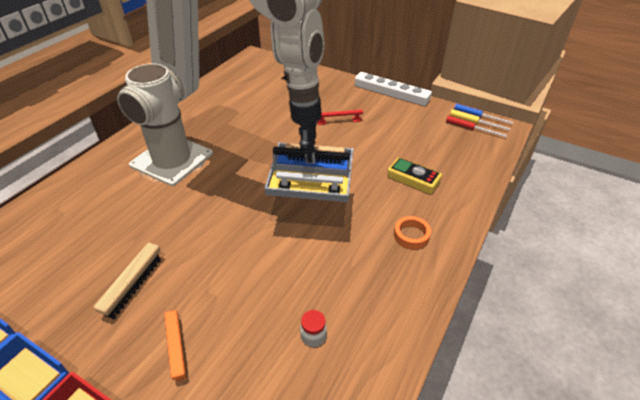

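View pics/wrist17.png

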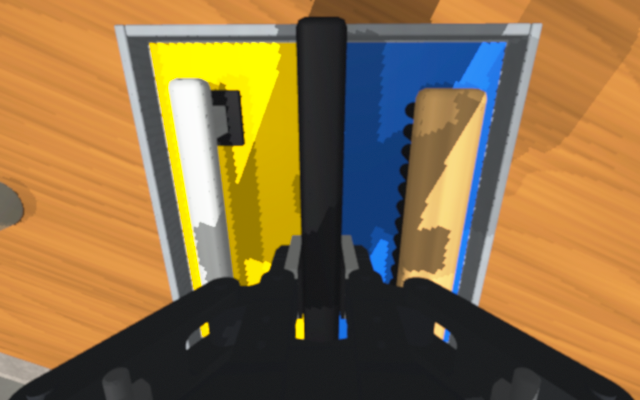

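View pics/side17.png

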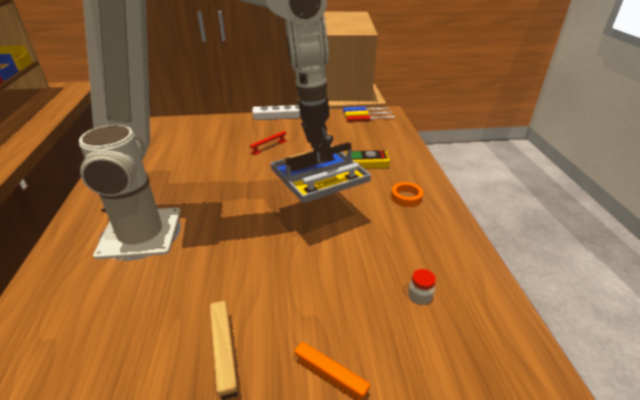

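The caddy floor is about 148 mm up and tilted about 0.02–0.04 rad. Both parts lie in their bays and the bystanders haven't moved, so I'm handing in.

```bash
python3 -c "
from cell import manip
print(manip.sign_off()); s=manip.read_state(); print(s['time'],s['tcp_pos'],s['force'],s['width'])"
```

```text
the job is handed in; nothing more can be done
None
the job is handed in; nothing more can be done
```

The caddy is packed and handed in at about 25 s of the 72 s, still held by its bar with the brush in the blue bay and the steel oven handle in the yellow one. `sign_off()` gave no verdict, so what follows are my own checks.

**Last checks before hand-in:**
- **Height and tilt:** the underside was about 144 mm above the bench. The caddy's tilt was 0.02–0.04 rad across the three cameras, against a limit of 0.12 rad.
- **Grip:** the arm was practically still, and the wrist carried about 6.3 N, which fits the loaded caddy's weight.
- **Parts:** measured before the lift, the brush sat about 1 mm lengthwise and 9 mm sideways off its bay centre, and the handle about 2 mm and 12 mm. The pictures after the lift show both still lying in place.
- **Bystanders:** the multimeter, jar and tape look unmoved in the scene picture. I did not measure them.

**What disagreed or was less than clean:**
- **Tool tilt:** the tool's pointing direction drifted to about 0.1 rad from vertical over the run. This was along the bar, so the caddy still hung level.
- **Contact while setting down:** I saw sideways forces of about 4 N at both placings, probably a finger touching the bar. The scene camera showed the caddy did not shift.
- **Caddy position:** estimates of the caddy's position differed by up to about 5 mm between views.

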